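# Turn the flow cells port-up

## Robot

A 6-joint arm with a two-finger parallel gripper is mounted at the origin on the work surface. World frame = base frame: x ahead of the robot, y to its left, z up, the work surface at z = 0. Lengths are in m, angles in rad, forces in N, time in s.
With the tool pointing down it reaches from about 0.35 to 0.85 m from the base axis. Payload 8.1 kg.
Tool frame: the origin (TCP) lies on the mounting face of the last link; the fingertips stand 186 mm ahead of it and the grasp point (between the pads) lies 167 mm ahead of it (robot.finger_overhang is the distance from the TCP to the fingertips, in m); z points along the fingers, y is the line along which they close (so a half turn about z gives the same grasp; the last joint's range is limited). The gripper opens to 93 mm and grips with 3 to 60 N. Pads are 15 mm wide; open, the fingers measure 128 mm over their backs; the gripper's body (75 mm by 188 mm) begins 65 mm behind the grasp point.
Start: joints at [1.058, 0.13, 1.488, -0, 1.523, -0.085], TCP at [0.249, 0.546, 0.405] pointing down, gripper open.
Joint ranges: [-2.96, 2.96], [-0.89, 2.26], [0.02, 2.5], [-1.34, 4.48], [0, 2.73], [-2.66, 2.66]. Speed limits (rad/s): [2.39, 2.39, 2.79, 3.14, 3.14, 3.14].

## Interface

Orientations are given as a rotation vector (axis times angle).
In Python, from plant import readout, read_camera, get_calibration, job, robot gives the robot as it stands.
- The arm moves only by the shell command python3 -m handwheel 'ROWS' [FORCE]. ROWS is JSON, a list of rows, each a list of 5 numbers: the shift along the world's x, y, z in cm, then the turn about the world's z in rad, then the closure, from 0 (fully open) to 1 (shut). In form: [[tx, ty, tz, spin, gripper], ...]. A call has 1 to 10 rows; each row shifts and turns the commanded pose from where the row before left it; what a row does not reach is not made up. A row lasts 1/8 s, in which the tool goes at most 62.5 mm and 10.7 degrees, less where a joint would pass 70% of its speed; a pose out of reach is approached as far as the arm can. A call is refused whole if a number of a shift passes 6.25 or a number of a turn 0.188, either way. A call with a gripper value outside its range is refused whole. The fingers move at their own pace and stop on an object; FORCE is the grip in N (left out, the last holds). Time passes only in rows, so rows that do not move let the fingers close. It gives the time, the measured TCP pose, the force, the opening and the grip force at its end, in the units of the state.
- readout.read_state(): the state, without advancing time (a new reading comes with each control period).
- read_camera(name): name is "scene" or "side" or "wrist"; returns the picture (400x640x3 uint8, red, green, blue); there is no depth.
- get_calibration(name): a dict with "fovy" (degrees; the focal length in pixels is half the picture's height over the tangent of half this angle, whatever the lens; pixels are square), "cx", "cy" (the principal point, pixels), "pose" (4x4, takes a point from camera to world coordinates). Camera axes: x right, y down, z forward; pixel columns grow to the right and rows downward; lengths in m; the calibration is good to about 2 mm. The wrist camera is an equidistant fisheye: a pixel r from the principal point sees the ray r / f radians off the axis. A picture is of the moment at which its call begins: read the wrist's pose just before it. get_calibration takes no time and is no camera call; for the wrist camera it gives the pose at the moment of the call.
- job.close_job(): hands the job in; it is judged then, once.
The state is a dict: "t": time; "q": joint angles; "dq": joint speeds; "joint_torque": joint torques, N m; "tool_pos": TCP position; "orientation": TCP orientation; "force": force on the tool from outside, world axes, zero at the start; "wrist_torque": the same for the moment, N m; "opening": finger opening in m; "gripper_force": force on a finger pad.
Only numpy, scipy, OpenCV 4.12 (cv2) and the standard library are available. Lean on these libraries where they do the work, as an engineer would, in place of code of your own. Each camera call takes 0.05 s, during which the arm holds its last target. There are 200 camera calls.

## Task

Three hexagonal flow cells lie on the bench mat; for sampling, each must lie flat with its round rubber port facing straight up. Roll the two that are not yet so over their edges, one flat at a time and without picking them up off the mat, until their ports are on top. Leave the cell that is already right and the other things on the bench where they are.

Things in the scene. Friction and masses are not known exactly. Their poses are not given: they have to be found in the camera images.
- cell_a: hexagonal aluminium flow cell 110 mm long, 56 mm across flats (flats 32.3 mm wide), 0.45 kg, lying on a flat; brass hose stub (18 mm diameter, 18 mm long) on each end. Origin: centre of the bar, 28 mm above what it lies on; x along the bar; z out of the flat with the port. Starts with its port one flat from the top. All cells look alike and lie in any order.
- cell_b: hexagonal aluminium flow cell 110 mm long, 56 mm across flats (flats 32.3 mm wide), 0.45 kg, lying on a flat; brass hose stub (18 mm diameter, 18 mm long) on each end. Origin: centre of the bar, 28 mm above what it lies on; x along the bar; z out of the flat with the port. Starts with its port two flats from the top, on an underside flat.
- cell_c: hexagonal aluminium flow cell 110 mm long, 56 mm across flats (flats 32.3 mm wide), 0.45 kg, lying on a flat; brass hose stub (18 mm diameter, 18 mm long) on each end. Origin: centre of the bar, 28 mm above what it lies on; x along the bar; z out of the flat with the port. Its port is already on top.
- cell_a_port (a point): centre of cell_a's port: a flush round black rubber septum, 23 mm in diameter, in a 30 mm steel seat, at mid-length of one flat (the other five flats are plain); 28 mm from the axis; axes as the cell's
- cell_b_port (a point): centre of cell_b's port, made like that of cell_a
- cell_c_port (a point): centre of cell_c's port, made like that of cell_a
- mat: fixed grey striped bench mat, 400 mm (x) by 800 mm (y), 3 mm thick; the cells lie on it. Origin: centre of its underside, on the bench top
- dropper: small amber dropper bottle with a black cap, 32 mm diameter, 75 mm tall, standing on the mat (bystander); origin: centre of its foot, z up
- beaker: glass beaker, 52 mm diameter, 65 mm tall, standing on the mat (bystander); origin: centre of its foot, z up
- weight: brass balance weight, 28 mm diameter, 38 mm tall, standing on the mat (bystander); origin: centre of its foot, z up
- meter: black handheld meter, 170 by 75 by 30 mm, lying on the bench beside the mat (bystander); origin: centre of its underside, z up

How it is judged:
By the outcome, as a careful person would: the job done as asked, in the order asked, and still so for the second after the job is handed in, with the robot touching nothing.
It also fails if it takes over 61 s, if anything falls off the work surface, if the arm or the gripper's body presses on something with over 40 N, if the wrist force passes 120 N, or if a joint passes its speed limit or range.

## Working session

There is one attempt and no reset: what is moved stays moved. The work goes in short steps, Python scripts to look and compute and a shell command to move; the robot and the scene stay as the last step left them, time stands still between calls to the robot, and variables do not carry over. Pictures are saved under pics/ and viewed, at most 10 in all, crops included, and the job is handed in when it is done.

```bash
mkdir -p pics; ls
python3 - <<'E'
from plant import readout, read_camera, get_calibration
import cv2
for n in ("scene","side"):
    cv2.imwrite(f"pics/{n}0.png",read_camera(n)[:,:,::-1]); c=get_calibration(n); print(n,c["fovy"],c["cx"],c["cy"],c["pose"].round(3).tolist() if hasattr(c["pose"],"round") else c["pose"])
s=readout.read_state();print(s["t"],s["tool_pos"],s["orientation"],s["opening"],s["force"])
E
```

```text
pics
scene 57.1569993813087 315.37770210317063 198.7939080438773 [[-0.648, 0.493, -0.581, 1.142], [0.762, 0.434, -0.481, 0.559], [0.015, -0.754, -0.657, 0.687], [0.0, 0.0, 0.0, 1.0]]
side 52.93594497308604 325.9792227389662 196.07080990738186 [[0.895, -0.299, 0.331, 0.23], [-0.445, -0.56, 0.698, -0.626], [-0.023, -0.772, -0.635, 0.759], [0.0, 0.0, 0.0, 1.0]]
0.1 [0.24880759 0.54574971 0.4037877 ] [-6.66824100e-01 -3.06952993e+00  2.50551641e-03] 0.09312748143510846 [-0.0592356   0.61587355 -0.40507613]
```

View pics/scene0.png

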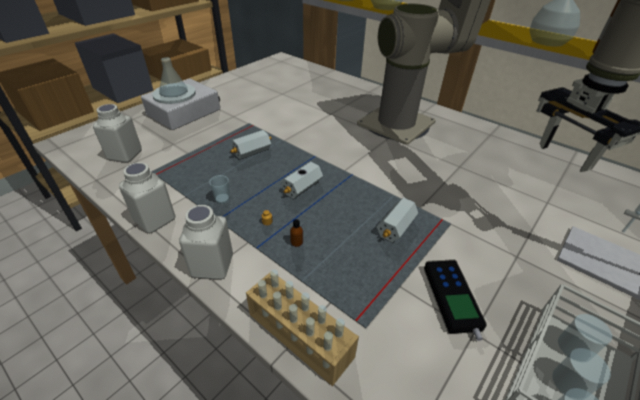

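View pics/side0.png

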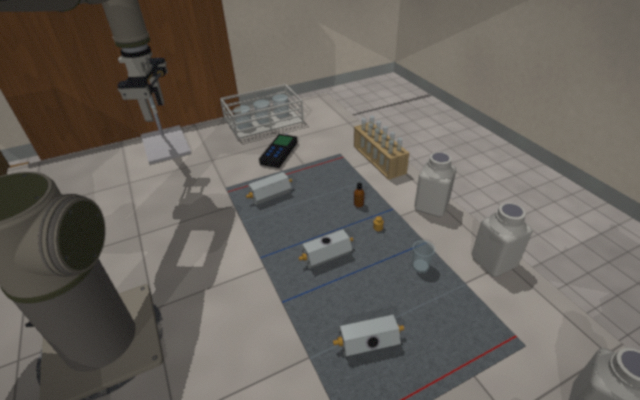

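The scene view shows three cells: the left one near (250,143), the middle one at (302,180) with its port on top, and the right one at (398,220). The side view shows a port at (372,342) on a flat facing −y, which is cell_a. The middle cell (327,248) is cell_c. At (270,187) no port is visible, so that is cell_b.

```bash
cat > h.py <<'E'
import numpy as np, cv2
from plant import readout, read_camera, get_calibration
def ray(n,p,c=None):
    c=c or get_calibration(n); P=np.array(c["pose"]); f=200/np.tan(np.radians(c["fovy"])/2)
    x,y=p[0]-c["cx"],p[1]-c["cy"]
    if n=="wrist":
        r=np.hypot(x,y)+1e-9; a=r/f; d=np.array([x/r*np.sin(a),y/r*np.sin(a),np.cos(a)])
    else: d=np.array([x/f,y/f,1])
    return P[:3,3],P[:3,:3]@d
def hit(n,p,z,c=None):
    o,d=ray(n,p,c); return o+d*(z-o[2])/d[2]
def blobs(m,amin):
    k,_,st,ce=cv2.connectedComponentsWithStats(m.astype(np.uint8)); return [(ce[i],st[i]) for i in range(1,k) if st[i,4]>=amin]
E
python3 - <<'E'
from h import *
for n in ("scene","side"):
    im=read_camera(n); hs=cv2.cvtColor(im,cv2.COLOR_RGB2HSV)
    m=cv2.inRange(hs,(10,130,90),(28,255,255))>0
    print(n,"brass")
    for c,s in blobs(m,5):
        w=hit(n,c,.031)
        if .2<w[0]<.9 and abs(w[1])<.6: print(c.round(1),s[4],w.round(3))
    print("white")
    g=cv2.inRange(hs,(0,0,120),(180,70,255))>0
    for c,s in blobs(g,150):
        w=hit(n,c,.045)
        if .2<w[0]<.75 and abs(w[1])<.45 and s[4]<3000: print(c.round(1),s,w.round(3))
a=cv2.imread("pics/scene0.png"); b=cv2.imread("pics/side0.png")
f=lambda i,x,y:cv2.resize(i[y:y+60,x:x+80],(400,300),interpolation=cv2.INTER_CUBIC)
cv2.imwrite("pics/crops.png",np.vstack([np.hstack([f(a,210,115),f(a,360,185)]),np.hstack([f(b,330,305),f(b,230,160)])]))
E
```

```text
scene brass
[233.6 149.7] 19 [ 0.553 -0.272  0.031]
[287.3 189.2] 25 [ 0.583 -0.007  0.031]
[266.8 216.7] 105 [0.698 0.03  0.031]
[387.  232.4] 31 [0.541 0.294 0.031]
white
[406.6 169.8] [388 157  39  26 507] [0.297 0.206 0.045]
[304.8 176.3] [285 162  38  31 570] [0.519 0.003 0.045]
side brass
[249.4 194.8] 16 [0.418 0.285 0.031]
[378.  223.3] 98 [0.681 0.01  0.031]
[302.9 256.9] 31 [ 0.458 -0.006  0.031]
[401.  327.5] 12 [ 0.557 -0.274  0.031]
[338.4 341. ] 48 [ 0.43  -0.242  0.031]
white
[266.7 182.5] [249 172  38  27 345] [0.477 0.298 0.045]
[195.7 248.8] [177 231  37  36 894] [0.232 0.128 0.045]
[327.3 245.1] [303 230  47  33 730] [ 0.522 -0.01   0.045]
[369.8 332.6] [ 340  315   59   39 1380] [ 0.49  -0.262  0.045]
[286.3 385.6] [ 223  359  106   41 2238] [ 0.303 -0.284  0.045]
[466.2 391.9] [436 378  55  22 655] [ 0.579 -0.437  0.045]
```

View pics/crops.png

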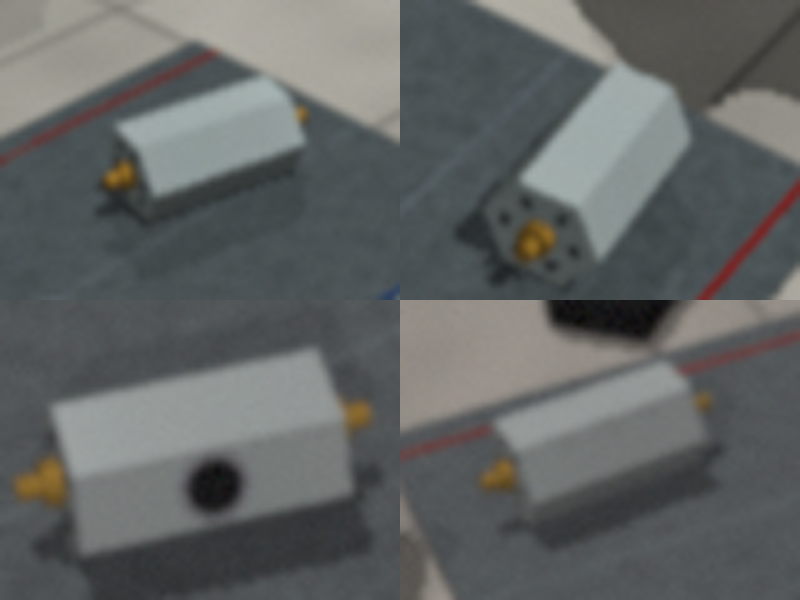

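The crops show cell_a with its port on the −y upper flat and cell_b with no port on its upper flats. I'll move toward cell_b on its +y side and look with the wrist camera.

```bash
python3 -m handwheel '[[4,-1.5,-2,-0.18,0.3],[4,-1.5,-2,-0.18,0.3],[4,-1.5,-2,-0.18,0.3],[4,-1.5,-2,-0.18,0.3],[4,-1.5,-2,-0.18,0.3],[3,-1,0,-0.17,0.3],[0,0,0,0,0.3],[0,0,0,0,0.3]]' 20
python3 - <<'E'
from h import *
c=get_calibration("wrist"); im=read_camera("wrist"); cv2.imwrite("pics/w1.png",im[:,:,::-1]); print(c["fovy"],c["cx"],c["cy"],np.array(c["pose"]).round(3).tolist())
b=cv2.imread("pics/side0.png")[165:215,235:305]
b=cv2.convertScaleAbs(b,alpha=1.6); cv2.imwrite("pics/sb.png",cv2.resize(b,(700,500),interpolation=cv2.INTER_CUBIC))
E
```

```text
t: 1.2
tool_pos: [0.4784, 0.4611, 0.3046]
orientation: [-2.136, -2.303, 0.001]
force: [-0.8, 0.9, -0.1]
opening: 0.0651
gripper_force: 0.0
65.70646984690485 317.1682906191844 198.7386778154508 [[0.997, 0.072, 0.019, 0.473], [0.075, -0.96, -0.271, 0.537], [-0.001, 0.272, -0.962, 0.285], [0.0, 0.0, 0.0, 1.0]]
```

View pics/w1.png

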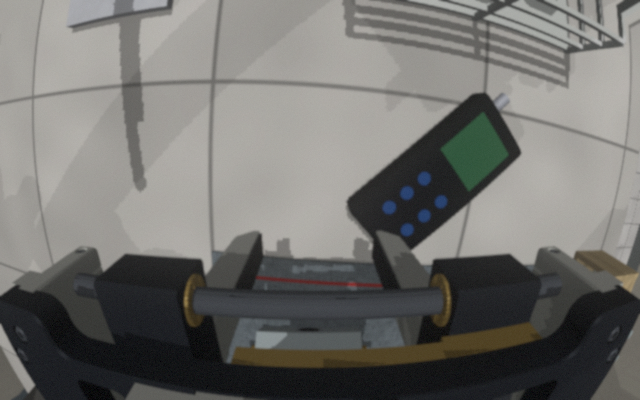

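View pics/sb.png

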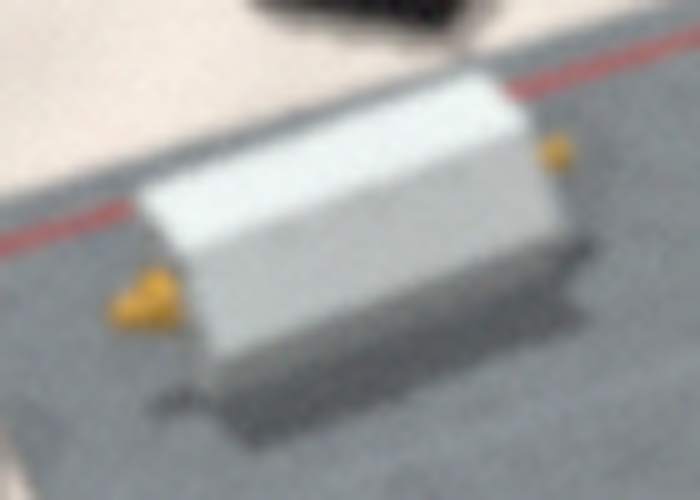

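The wrist view shows cell_b at about (310,340), with a dark blob at (310,329) on its near (+y) lower side. I'll zoom in to confirm.

Run:
```python
from h import *
b=cv2.imread("pics/w1.png")[305:355,230:420]
cv2.imwrite("pics/w1c.png",cv2.resize(cv2.convertScaleAbs(b,alpha=1.6),(760,200),interpolation=cv2.INTER_CUBIC))
# refine cells: side-view top-flat & stub points at heights; crop sb is 10x, origin (235,165)
q=lambda u,v,z:print((u,v),hit("side",(235+u/10,165+v/10),z)[:2].round(4))
for u,v,z in((140,188,.059),(478,70,.059),(530,125,.059),(185,250,.059),(210,362,.031),(562,232,.031)):q(u,v,z)
print("cell a")
for u,v,z in((53,405,.059),(318,348,.059),(342,416,.059),(75,475,.059),(83,555,.031),(352,495,.031)):print((u,v),hit("side",(330+u/5,305+(v-300)/5),z)[:2].round(4))
```

```text
(140, 188) [0.4251 0.2983]
(478, 70) [0.5325 0.3059]
(530, 125) [0.5358 0.2731]
(185, 250) [0.4274 0.2647]
(210, 362) [0.4251 0.248 ]
(562, 232) [0.5363 0.2558]
cell a
(53, 405) [ 0.4415 -0.2301]
(318, 348) [ 0.5483 -0.2561]
(342, 416) [ 0.5394 -0.2861]
(75, 475) [ 0.4347 -0.2606]
(83, 555) [ 0.4295 -0.277 ]
(352, 495) [ 0.5353 -0.3033]
```

View pics/w1c.png

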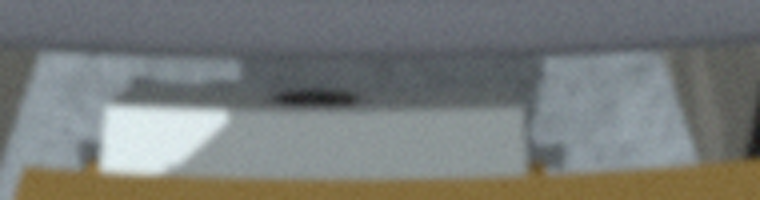

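The port of cell_b is on its lower +y flat: the dark ellipse is at crop (315,98), just beyond the side edge. So I roll cell_b toward −y twice, pushing high on the +y flat with both fingers spread along the bar.

```bash
python3 -m handwheel '[[0,-4.3,-1.5,0,0.3],[0,-4.3,-2.4,0,0.3],[0,-4.4,-3,0,0.3],[0,0,0,0,0.3],[0.05,-0.8,0,0,0.3],[0.05,-0.4,0,0,0.3]]'
python3 -m handwheel '[[0,-0.4,0,0,0.3],[0,0,0,0,0.3]]'
python3 - <<'E'
from h import *
s=read_camera("side"); cv2.imwrite("pics/s2.png",cv2.resize(s[100:260,180:400][:,:,::-1],(770,560)))
E
```

```text
t: 2.0
tool_pos: [0.4802, 0.3199, 0.2373]
orientation: [2.136, 2.302, 0.004]
force: [-0.3, -0.8, 0.2]
opening: 0.0652
gripper_force: 0.0
t: 2.25
tool_pos: [0.4804, 0.3159, 0.2372]
orientation: [2.138, 2.301, 0.005]
force: [1.4, 4.8, 3.6]
opening: 0.0651
gripper_force: 3.1
```

View pics/s2.png

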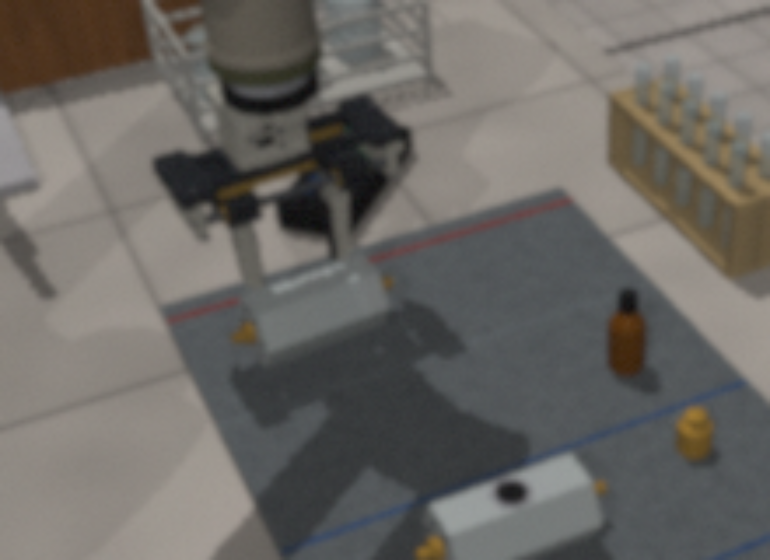

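The picture shows both fingers behind the top of cell_b, around (250,270) and (345,250), touching. I'll follow the rolling arc.

```bash
python3 -m handwheel '[[0.03,-0.5,0.2,0,0.3],[0.03,-0.45,0.3,0,0.3],[0.03,-0.45,0.28,0,0.3],[0.03,-0.5,0.2,0,0.3]]'
python3 -m handwheel '[[0.03,-0.5,0.18,0,0.3],[0.03,-0.5,0.12,0,0.3],[0.03,-0.5,0.1,0,0.3],[0,0,0,0,0.3]]'
python3 - <<'E'
from h import *
s=read_camera("side"); cv2.imwrite("pics/s3.png",cv2.resize(s[120:260,200:400][:,:,::-1],(700,490)))
E
```

```text
t: 2.8
tool_pos: [0.4818, 0.2964, 0.2469]
orientation: [2.138, 2.301, 0.004]
force: [0.7, 2.0, 4.2]
opening: 0.0653
gripper_force: 2.5
t: 3.3
tool_pos: [0.4815, 0.2803, 0.2486]
orientation: [-2.139, -2.3, 0.004]
force: [-0.7, -0.0, -0.8]
opening: 0.0654
gripper_force: 0.0
```

View pics/s3.png

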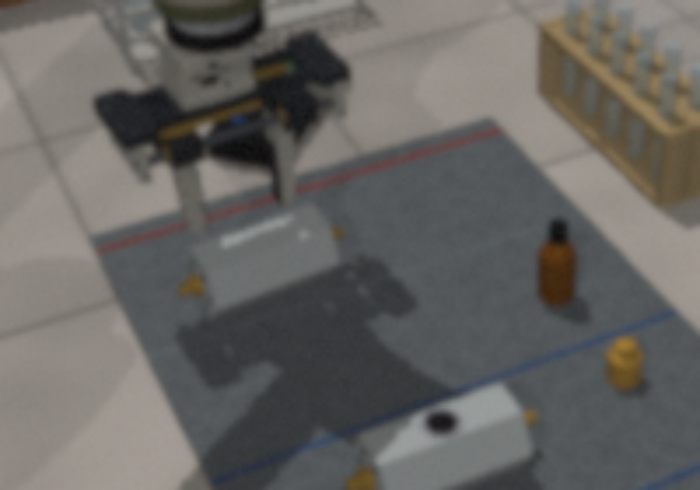

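Cell_b appears flat at (270,250) in the crop, shifted toward −y, with the fingers free behind it. I'll check the position numerically from the stubs.

```bash
cat >> h.py <<'E'
def stubs():
    for n in ("side","scene"):
        hs=cv2.cvtColor(read_camera(n),cv2.COLOR_RGB2HSV); m=cv2.inRange(hs,(10,110,70),(28,255,255))>0
        for c,s in blobs(m,4):
            w=hit(n,c,.031)
            if .38<w[0]<.62 and abs(w[1])<.4: print(n,c.round(1),s[4],w[:2].round(4))
E
python3 - <<'E'
from h import *
stubs()
E
```

```text
side [254.4 201.4] 21 [0.4209 0.2491]
side [351.4 238.8] 5 [ 0.5912 -0.0072]
side [303.  256.9] 34 [ 0.4581 -0.0061]
side [401.2 327.6] 17 [ 0.5574 -0.274 ]
side [338.2 341.2] 61 [ 0.4296 -0.2421]
scene [233.7 149.7] 26 [ 0.5528 -0.2718]
scene [287.  189.4] 36 [ 0.5839 -0.0068]
scene [375.3 227.5] 39 [0.5461 0.2623]
```

```bash
cat >> h.py <<'E'
def proj(n,w):
    c=get_calibration(n);P=np.linalg.inv(np.array(c["pose"]));f=200/np.tan(np.radians(c["fovy"])/2);p=P[:3,:3]@np.array(w)+P[:3,3]
    return np.array([c["cx"]+f*p[0]/p[2],c["cy"]+f*p[1]/p[2]])
def gray(n,w,r=6):
    u,v=proj(n,w).round().astype(int);g=cv2.cvtColor(read_camera(n),cv2.COLOR_RGB2GRAY);print(n,u,v);print(g[v-r:v+r+1,u-r:u+r+1])
E
python3 - <<'E'
from h import *
gray("scene",[.483-.002,.252+.024,.045])
E
```

```text
scene 394 213
[[ 94  80  80  80  81  81  82  76  92 120 119 108 117]
 [ 85  79  81  78  80  82  83  79 101 133 140 135 141]
 [ 79  78  80  81  80  82  82  84  99 125 141 147 149]
 [ 79  80  79  81  79  80  87  84  76  94 127 147 150]
 [ 80  80  79  81  81  86  96  89  51  55 102 139 149]
 [ 79  80  79  80  82  90  99  88  40  31  81 133 148]
 [ 81  80  79  81  84  93  97  77  32  21  70 128 148]
 [ 80  80  80  80  85  98  94  63  24  19  64 124 146]
 [ 79  82  80  80  87 102  92  51  18  20  68 125 139]
 [ 89  93  91  83  86 100  89  41  14  26  75 123 122]
 [101 121 123 107  98 103  89  42  21  44  88 114  99]
 [100 128 141 135 128 123 101  68  57  77 101  99  83]
 [ 92 115 140 147 145 138 124 107 103 106 100  85  77]]
```

The port shows on the upper +y flat in the scene view, a dark ellipse at about (396,215). The first roll worked. Second roll next.

```bash
python3 -m handwheel '[[-0.25,1.7,0.2,0.03,0.3],[0,0,-0.7,0,0.3],[0,0,-0.75,0,0.3],[0.05,-0.7,0,0,0.3],[0.05,-0.5,0,0,0.3],[0.05,-0.4,0,0,0.3],[0,0,0,0,0.3]]'
python3 -m handwheel '[[0.03,-0.3,0,0,0.3],[0,0,0,0,0.3]]'
```

```text
t: 4.38
tool_pos: [0.4811, 0.2818, 0.2375]
orientation: [-2.105, -2.332, -0.001]
force: [-1.4, 2.3, 1.4]
opening: 0.065
gripper_force: 1.4
t: 4.62
tool_pos: [0.4815, 0.2794, 0.2379]
orientation: [-2.104, -2.333, -0.003]
force: [-3.1, 5.0, 4.6]
opening: 0.0652
gripper_force: 3.1
```

```bash
python3 -m handwheel '[[0.05,-0.5,0.25,0,0.3],[0.05,-0.45,0.3,0,0.3],[0.05,-0.45,0.28,0,0.3],[0.05,-0.5,0.2,0,0.3],[0.05,-0.5,0.18,0,0.3],[0.05,-0.5,0.12,0,0.3],[0,0,0,0,0.3]]'
python3 - <<'E'
from h import *
stubs(); gray("side",[.488,.219,.059])
E
```

```text
t: 5.5
tool_pos: [0.4844, 0.2494, 0.2502]
orientation: [2.105, 2.332, -0.0]
force: [0.6, -0.5, -0.0]
opening: 0.0649
gripper_force: 0.0
side [260.2 208.3] 26 [0.4255 0.213 ]
side [351.4 238.8] 5 [ 0.5912 -0.0072]
side [303.  256.9] 34 [ 0.4581 -0.0061]
side [401.  327.4] 16 [ 0.5575 -0.2734]
side [338.3 341.2] 63 [ 0.4297 -0.2422]
scene [233.7 149.8] 27 [ 0.553  -0.2714]
scene [287.  189.4] 36 [ 0.5839 -0.0068]
scene [361.1 220.9] 37 [0.55   0.2219]
side 279 193
[[ 84  84  79  81  85  90  96 104 114 116 120 121 118]
 [ 82  85  85  88  95 103 105 110 116 116 111 113 121]
 [ 90  92  93  93  91  94  92  91  96 110 117 123 130]
 [108 102  91  79  65  58  55  56  73  98 114 124 125]
 [117  96  69  50  38  32  28  31  46  73  92 100 107]
 [112  87  58  39  29  21  29  32  46  64  85  96  99]
 [118 102  76  51  37  37  40  52  63  79  93 101 107]
 [133 114  92  72  65  65  70  78  88  96 104 108 109]
 [124 108  98  89  89  91  94 100 103 109 111 113 112]
 [110 103 101 102 104 107 107 111 113 113 112 114 114]
 [104 106 105 108 110 112 111 113 112 113 113 115 113]
 [108 110 113 112 112 114 114 112 113 115 113 114 113]
 [113 115 113 113 114 115 114 113 113 115 112 114 112]]
```

Cell_b's port is on top: the side view shows a dark ellipse at (278,192) on the top flat. On to cell_a.

```bash
python3 -m handwheel '[[0,1,4,0,0.3],[0,0,4,0,0.3],[0,-6,1,0,0.3],[0,-6,0,-0.1,0.3],[0,-6,0,-0.1,0.3],[0,-6,0,-0.1,0.3],[0,-6,0,-0.04,0.3],[0,-6,0,0,0.3],[0,-6,0,0,0.3],[0,-6,0,0,0.3]]'
python3 -m handwheel '[[-0.6,-6,0,0,0.3],[0,-3,0,0,0.3],[0,0,0,0,0.3]]'
```

```text
t: 6.9
tool_pos: [0.4841, -0.2219, 0.3405]
orientation: [2.468, 1.943, 0.001]
force: [1.7, 0.1, 0.5]
opening: 0.0651
gripper_force: 0.0
t: 7.28
tool_pos: [0.4779, -0.312, 0.34]
orientation: [-2.471, -1.94, 0.0]
force: [-0.5, 0.2, 0.0]
opening: 0.0648
gripper_force: 0.0
```

```bash
python3 -m handwheel '[[0,0,-4,0,0.3],[0,0,-4,0,0.3],[0,0,-2.3,0,0.3],[0,0,0,0,0.3],[0.24,1,0,0,0.3],[0.2,0.8,0,0,0.3],[0.12,0.5,0,0,0.3],[0,0,0,0,0.3]]'
python3 -m handwheel '[[0.1,0.4,0,0,0.3],[0,0,0,0,0.3]]'
```

```text
t: 8.28
tool_pos: [0.4843, -0.2866, 0.238]
orientation: [2.467, 1.944, 0.0]
force: [0.7, -0.9, -0.5]
opening: 0.065
gripper_force: 0.0
t: 8.52
tool_pos: [0.485, -0.2838, 0.2383]
orientation: [2.467, 1.942, -0.001]
force: [-1.9, -3.7, 4.5]
opening: 0.0652
gripper_force: 3.0
```

```bash
python3 -m handwheel '[[0.12,0.5,0.22,0,0.3],[0.11,0.45,0.3,0,0.3],[0.11,0.45,0.28,0,0.3],[0.12,0.5,0.2,0,0.3],[0.12,0.5,0.18,0,0.3],[0.12,0.5,0.12,0,0.3],[0,0,0,0,0.3]]'
python3 - <<'E'
from h import *
stubs(); gray("side",[.499,-.225,.059])
E
```

```text
t: 9.4
tool_pos: [0.4918, -0.2533, 0.2498]
orientation: [-2.467, -1.943, 0.0]
force: [0.3, 0.7, -0.2]
opening: 0.065
gripper_force: 0.0
side [259.7 207.9] 28 [0.4249 0.2155]
side [303.  256.8] 37 [ 0.4581 -0.0056]
side [379.5 296.4] 10 [ 0.5596 -0.1887]
side [353.7 302.2] 54 [ 0.5022 -0.1761]
side [395.7 313. ] 9 [ 0.5671 -0.24  ]
side [334.2 326.1] 55 [ 0.438  -0.2085]
scene [238.9 154.8] 28 [ 0.5606 -0.2374]
scene [287.  189.4] 36 [ 0.5839 -0.0068]
scene [362.7 221.7] 40 [0.5497 0.2267]
side 365 312
[[ 93  92  87  81  78  76  72  68  62  61  56  53  53]
 [ 69  66  61  58  59  56  52  54  52  53  55  58  59]
 [ 54  55  53  53  53  55  54  54  55  57  64  72  83]
 [ 52  54  52  54  51  53  50  49  46  54  80 104 115]
 [ 45  49  52  46  46  45  43  39  36  51  93 122 141]
 [ 41  45  43  36  35  32  29  31  27  50  90 121 143]
 [ 50  37  32  29  28  23  28  23  33  56  95 124 143]
 [ 70  53  40  28  26  28  29  29  43  70 105 130 145]
 [100  84  62  47  41  41  43  51  68  95 118 136 147]
 [122 111  95  83  74  72  75  86  99 116 132 143 149]
 [136 134 125 116 109 105 109 116 124 132 138 143 146]
 [147 146 142 138 133 132 129 134 135 137 139 138 137]
 [150 147 146 141 138 136 134 134 133 133 131 132 131]]
```

```bash
python3 -m handwheel '[[-0.3,-1,4,0,0.3],[-0.5,-2,5,0,0.3],[-1,-4,5,0,0.3],[-1,-5,2,0,0.3],[-1,-6,0,0,0.3],[-1,-6,0,0,0.3],[0,0,0,0,0.3],[0,0,0,0,0.3]]'
python3 - <<'E'
from h import *
stubs()
a=read_camera("side")[150:370,220:480][:,:,::-1]; b=read_camera("scene")[115:255,210:440][:,:,::-1]
cv2.imwrite("pics/f.png",np.hstack([cv2.resize(a,(400,338)),cv2.copyMakeBorder(cv2.resize(b,(400,243)),0,95,0,0,0)]))
E
```

```text
t: 10.55
tool_pos: [0.444, -0.4928, 0.4078]
orientation: [-2.468, -1.941, -0.001]
force: [0.4, -0.2, -0.6]
opening: 0.0654
gripper_force: 0.0
side [258.9 209.1] 16 [0.4212 0.2119]
side [303.  256.8] 37 [ 0.4581 -0.0056]
side [395.4 313.8] 16 [ 0.5655 -0.2413]
side [334.4 327.2] 55 [ 0.4373 -0.2109]
scene [238.2 154.6] 28 [ 0.5614 -0.2398]
scene [287.  189.4] 36 [ 0.5839 -0.0068]
scene [362.8 221.7] 41 [0.5497 0.2269]
```

View pics/f.png

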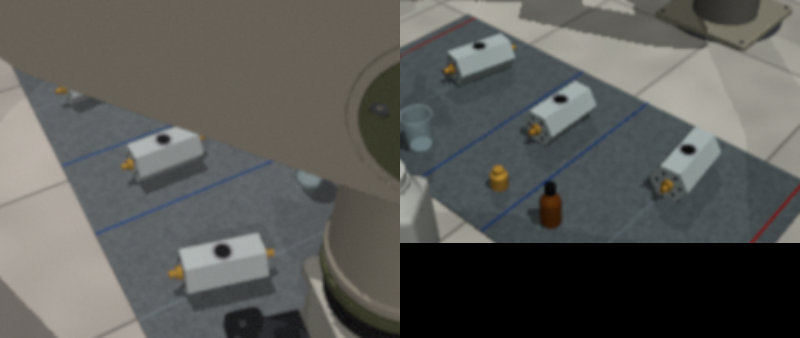

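Both views show all three cells flat with their ports on top: in the scene crop the ports are at (480,45), (561,99) and (688,150). The bystanders look undisturbed and the robot is clear of everything.

```bash
python3 -c "
from plant import job
print(job.close_job())"
```

```text
the job is handed in; nothing more can be done
None
```

I rolled cell_a one flat and cell_b two flats, so all three cells now lie flat with their ports up; cell_c and the other things on the bench were left alone, and the job was handed in after about 11 s of robot time.

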